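# Knock down the broad cap-setting plunger with a mallet

### The job

Set the cap on the wider vial: take the mallet out of its stand, hold it by its handle, and knock the broad plunger fully down with a brisk blow (or several) of the mallet's face. Then stand the mallet on its bottom face on the grey mat, and leave it there. Do not touch either plunger with the gripper, leave the slim plunger as it is, and do not disturb the other things on the bench.

Things in the scene. Friction and masses are not known exactly. Their poses are not given: they have to be found in the camera images.
- mallet: Mallet, 0.3 kg. Head: block 44 (x) x 40 (y) mm, 60 tall, white faces top and bottom; origin at the centre of the bottom face, z up. Wooden handle 16 wide (y), 26 tall, axis 30 mm above the bottom face, along -x to 174 mm. Starts in the stand, face 5 mm over the bench, handle sunk in the slot: only the head can be gripped. It stands by itself on its bottom face, handle level.
- stand: The mallet's fixed dark steel stand. Origin on the bench under the stowed mallet's head. Base plate 5 mm thick, 70 mm wide, x from -195 to +37 mm; the handle's slot lies between two walls (38 mm over both, tops 57 mm over the bench, x from -190 to -34 mm), closed at the far end.
- mat: Fixed square grey mat on the bench, 140 x 140 mm, 4 mm thick; origin at the centre of its underside, x and y along its edges.
- press_broad: Fixed cap-setting press with the broad plunger (32 mm across) over the wider vial. Base 90 (x) x 100 (y) mm, 16 tall; two upright pillars 14 mm across at y = +37 and -37 mm, tops 150 mm over the bench; deck 40 (x) x 88 (y) mm between them, top at 72 mm, with 22 mm collars to 74 mm. The plunger stands midway between the pillars. Origin: centre of the underside.
- plunger_broad_top (a point): Centre of the flat top of the broad plunger: 105 mm over the bench when fully up, 89 mm when fully down.
- plunger_broad (a joint): How far the broad plunger has been driven down, m: 0 fully up, 0.016 fully down (end stop). Spring with friction: about 5 N moves it, and it stays where it is left.
- press_slim: A press of the same build and sizes but with a slim plunger, 15 mm across, over a thin vial. Not to be used.
- plunger_slim_top (a point): Centre of the top of the slim plunger, 105 mm over the bench when fully up.
- plunger_slim (a joint): How far the slim plunger is down, m: 0 up, 0.016 down.
- tube_a: Bystander: upright sample tube with a blue cap, 34 mm across the cap, 75 mm tall. Loose; origin at the centre of its underside.
- tube_b: Bystander: a second tube like tube_a. Loose; origin at the centre of its underside.
- water: Bystander: water bottle, 60 mm across, 180 mm tall. Loose; origin at the centre of its underside.
- beaker: Bystander: empty glass beaker standing mouth-up, 64 mm across, 85 mm tall. Loose; origin at the centre of its underside.
- vial: Bystander: small capped vial, 28 mm across the cap, 45 mm tall, standing on the mat near an edge. Loose; origin at the centre of its underside.
- jar: Bystander: small amber jar with a white lid, 44 mm across, 50 mm tall. Loose; origin at the centre of its underside.
- rack: Bystander: white tube rack, 70 x 160 mm, 95 mm tall to the tube caps. Loose; origin at the centre of its underside.
Not all that is in view belongs to the job. There is more than one size of the mallet; the one meant has the size given above.

How it is judged:
By the outcome, as a careful person would: the job done as asked, in the order asked, and still so for the second after the job is handed in, with the robot touching nothing.
It also fails if it takes over 64 s, if anything falls off the work surface, if the arm or the gripper's body presses on something with over 40 N, if the wrist force passes 120 N, or if a joint passes its speed limit or range.

### The arm

A 6-joint arm with a two-finger parallel gripper is mounted at the origin on the work surface. World frame = base frame: x ahead of the robot, y to its left, z up, the work surface at z = 0. Lengths are in m, angles in rad, forces in N, time in s.
With the tool pointing down it reaches from about 0.35 to 0.975 m from the base axis. Payload 4.9 kg.
Tool frame: the origin (TCP) lies at the very end of the fingers, on their centre line; the grasp point (between the pads) lies 19 mm behind it; z points along the fingers, y is the line along which they close (so a half turn about z gives the same grasp; the last joint's range is limited). The gripper opens to 85 mm and grips with 20 to 120 N. Pads are 22 mm wide; open, the fingers measure 114 mm over their backs; the gripper's body (76 mm by 85 mm) begins 54 mm behind the grasp point. The pads swing forward as they close: fully open they stand 13 mm farther back than shut.
Start: joints at [-1.447, 0.053, 1.613, -0, 1.476, -0.119], TCP at [0.15, -0.607, 0.231] pointing down, gripper open.
Joint ranges: [-3.01, 3.01], [-1.01, 2.22], [0.06, 2.58], [-1.02, 4.17], [0.09, 2.62], [-3.14, 3.14]. Speed limits (rad/s): [2.57, 2.57, 3.14, 3.14, 3.14, 3.14].

### API

Orientations are given as a unit quaternion [w, x, y, z].
In Python, from plant import monitor, vision, manip gives the robot as it stands. The module is installed in compiled form; this text tells all that it offers.
- The arm moves only by the tool arm_command, never from a script. Its argument "rows" is a list of rows, each a list of 3 entries, a list of its own where there are three numbers: the finger opening in mm, from 0 to 85.4, then the shift along the world's x, y, z in units of 30 cm (1.0 is 30 cm), then the turn, a rotation vector about the world's x, y, z in units of pi/2 rad (1.0 is pi/2 rad). In form: [[claw, [x, y, z], [wx, wy, wz]], ...]. A call has 1 to 12 rows; each row is the pose to reach, as a shift and turn from the pose commanded when the call began; what a row does not reach only later rows make up. A row lasts 1/12 s, in which the tool goes at most 41.7 mm and 7.16 degrees, less where a joint would pass 70% of its speed; a pose out of reach is approached as far as the arm can. A call with a number of a shift or a turn outside -1 to 1 is refused whole. A call with a gripper value outside its range is refused whole. The fingers move at their own pace and stop on an object; the grip force is fixed at half the most. Time passes only in rows, so rows that repeat a pose let the fingers close. It gives the time, the measured TCP pose, the force, the opening and the grip force at its end, in the units of the state.
- monitor.state(): the state, without advancing time (a new reading comes with each control period).
- vision.grab_frame(name): name is "scene" or "top"; returns a dict with "color" (400x640x3 uint8, red, green, blue), "z_map" (400x640 float32, m along the optical axis (not along the pixel's ray), 0 where there is no reading), "mtx" (3x3 intrinsics, pixels), "R" (3x3) and "t" (3): a world point X has camera coordinates R X + t. Camera axes: x right, y down, z forward; pixel columns grow to the right and rows downward; lengths in m; the calibration is good to about 2 mm. A picture is of the moment at which its call begins.
- manip.job_done(): hands the job in; it is judged then, once.
The state is a dict: "time": time; "joint_pos": joint angles; "joint_vel": joint speeds; "joint_efforts": joint torques, N m; "tool_pos": TCP position; "tool_rot": TCP orientation; "contact_force": force on the tool from outside, world axes, zero at the start; "ft_torque": the same for the moment, N m; "gripper_width": opening from 0.0 (shut) to 1.0 (fully open); "grasp_force": force on a finger pad.
Only numpy, scipy, OpenCV 4.12 (cv2) and the standard library are available. Lean on these libraries where they do the work, as an engineer would, in place of code of your own. Each camera call takes 0.05 s, during which the arm holds its last target. There are 200 camera calls.

## Working session

There is one attempt and no reset: what is moved stays moved. The work goes in short steps, Python scripts to look and compute and a tool call to move; the robot and the scene stay as the last step left them, time stands still between calls to the robot, and variables do not carry over. Pictures are saved under pics/ and viewed, at most 10 in all, crops included, and the job is handed in when it is done.

Besides the shell and the picture viewer there is one more tool, called after "Request:" by a JSON object that holds its "name" and its "arguments", one argument or row to a line. arm_command: Moves the arm, as the interface text tells. Shifts and turns lie within -1 to 1; 1 stands for 30 cm of shift or pi/2 rad of turn. Its arguments: {"type":"object","properties":{"rows":{"type":"array"}},"required":["rows"]}

```bash
mkdir -p pics
cat > h.py <<'E'
import numpy as np,cv2
from plant import monitor,vision,manip
def grab(n):
    f=vision.grab_frame(n); np.savez(f'{n}.npz',**f); return f
def cloud(f):
    z=f['z_map'].astype(float);v,u=np.mgrid[:z.shape[0],:z.shape[1]];K=f['mtx']
    c=np.stack([(u-K[0,2])/K[0,0]*z,(v-K[1,2])/K[1,1]*z,z],-1)
    return (c-f['t'])@f['R']
def crop(f,x0,y0,x1,y1,s,name):
    im=cv2.cvtColor(f['color'],cv2.COLOR_RGB2BGR)[y0:y1,x0:x1]
    cv2.imwrite('pics/'+name,cv2.resize(im,None,fx=s,fy=s,interpolation=cv2.INTER_CUBIC))
E
python3 - <<'E'
from h import *
for n in('top','scene'):
    f=grab(n);crop(f,0,0,640,400,1.25,n+'0.png');print(f['R'],f['t'],f['mtx'])
print(monitor.state())
E
```

```text
[[-0.01310081 -0.99984262  0.01196281]
 [-0.98474467  0.01082509 -0.17366851]
 [ 0.17351168 -0.01405552 -0.98473151]] [0.05056216 0.49160481 1.15348134] [[469.26509285   0.         313.11075783]
 [  0.         469.26509285 189.13434199]
 [  0.           0.           1.        ]]
[[ 0.80170653  0.59752524  0.0151733 ]
 [ 0.44316988 -0.57718881 -0.68589615]
 [-0.4010824   0.55661177 -0.72754123]] [-0.42198884 -0.1364589   1.14063683] [[369.85545937   0.         322.52822469]
 [  0.         369.85545937 209.00857349]
 [  0.           0.           1.        ]]
{'time': 0.1, 'joint_pos': array([-1.44700480e+00,  5.33136723e-02,  1.61415911e+00,  1.30306057e-05,
        1.47600585e+00, -1.18994341e-01]), 'joint_vel': array([ 0.00051478, -0.00221699, -0.0023023 , -0.00014864,  0.0004784 ,
       -0.00030626]), 'joint_efforts': array([ 1.37219122e-04, -3.94906676e+01, -3.71362710e+01, -1.06962116e-04,
        3.93992013e-03, -6.25067955e-06]), 'tool_pos': array([ 0.15019184, -0.60610268,  0.23017036]), 'tool_rot': array([-9.43000412e-04,  9.92640556e-01,  1.21094335e-01,  4.22360998e-06]), 'contact_force': array([ 0.55555732, -0.45575144, -0.4332234 ]), 'ft_torque': array([0.01067818, 0.03787014, 0.0005002 ]), 'grasp_force': 0.0, 'gripper_width': 1.0008305873121028}
```

View pics/top0.png

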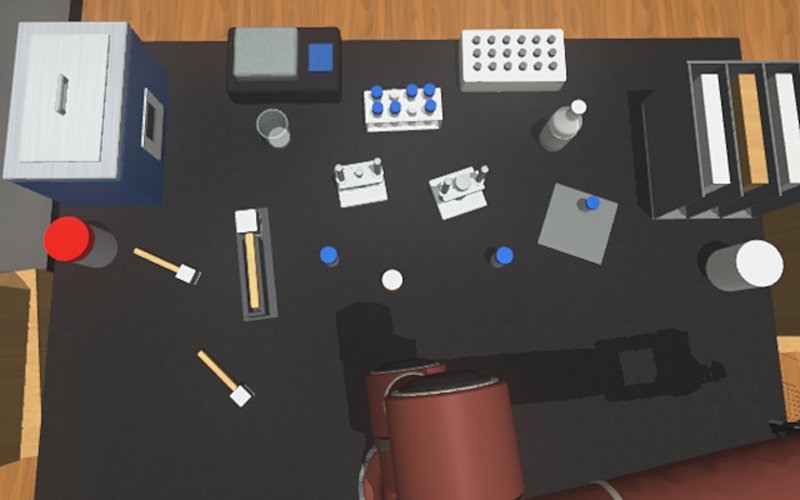

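View pics/scene0.png

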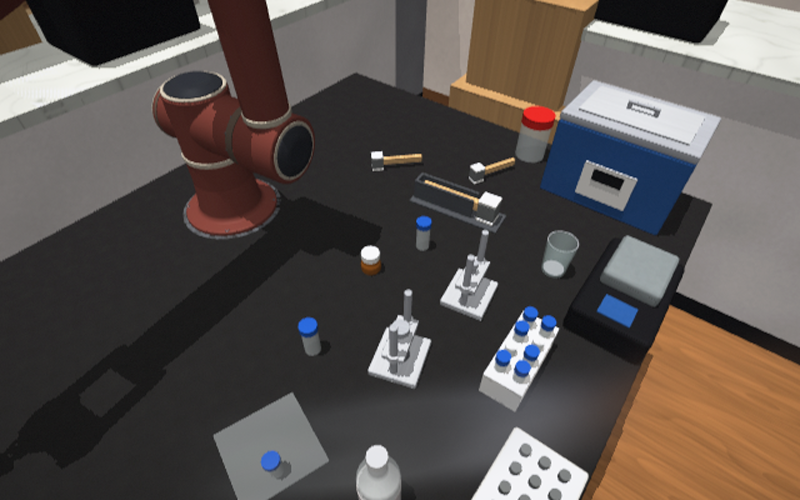

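The top view shows three mallets, at (165,262), (225,378) and (250,262, in the stand). The one in the dark stand, head at (246,221), looks like the one meant: it is the largest and it is stowed. The press at (460,183) has the broad plunger and the one at (360,183) the slim one. The mat is at (578,223), with the vial near its upper edge. I'll measure these and check them in an enlarged crop.

```bash
cat > m.py <<'E'
from h import *
def load(n): return dict(np.load(n+'.npz'))
f=load('top');P=cloud(f);c=f['color'].astype(int)
def reg(name,b,zlo,zhi,extra=None):
    x0,y0,x1,y1=[int(v/1.25) for v in b]
    q=P[y0:y1,x0:x1];cc=c[y0:y1,x0:x1];m=(q[...,2]>zlo)&(q[...,2]<zhi)
    if extra: m&=extra(cc)
    p=q[m]
    if len(p)<3: print(name,len(p));return
    r=cv2.minAreaRect((p[:,:2]*1000).astype(np.float32))
    print(name,len(p),'mean',p.mean(0).round(4),'rect',np.round(r[0],1),np.round(r[1],1),round(r[2],1))
reg('malA head',(225,200,270,240),.055,.08)
reg('handle',(235,235,270,315),.03,.06,lambda c:(c[...,0]>c[...,2]+40))
reg('walls',(230,205,285,325),.05,.062,lambda c:abs(c[...,0]-c[...,2])<30)
reg('base',(230,205,285,325),.002,.010)
reg('mal2 head',(170,260,205,290),.01,.08,lambda c:c.min(-1)>130)
reg('mal3 head',(228,380,255,408),.01,.08,lambda c:c.min(-1)>130)
reg('broad plunger',(452,170,475,195),.097,.112)
reg('broad pil',(425,155,500,200),.135,.16)
reg('broad deck',(425,155,500,200),.066,.08)
reg('broad base',(425,165,500,222),.010,.02)
reg('slim plunger',(350,165,370,182),.097,.112)
reg('slim pil',(330,150,390,190),.135,.16)
reg('mat',(530,175,625,270),.0015,.008,lambda c:c.min(-1)>80)
for n,b,z in(('vial',(580,190,605,215),.035),('tubeA',(315,240,345,270),.06),('tubeB',(490,240,520,270),.06),('jar',(380,265,410,295),.04),('water',(535,95,590,155),.06),('beaker',(250,105,295,150),.03),('rack',(360,80,445,135),.06)): reg(n,b,z,.2)
crop(f,170,110,410,270,3.3,'c1.png')
E
python3 m.py
```

```text
malA head 296 mean [0.5222 0.3351 0.0644] rect [516.7 335.8] [60.8 41.2] 3.8
handle 398 mean [0.4226 0.3253 0.0468] rect [424.2 327.4] [147.4  21.8] 6.6
walls 457 mean [0.4223 0.3237 0.0565] rect [440.9 327.2] [213.4  41.4] 6.3
base 1086 mean [0.4399 0.3177 0.0047] rect [445.2 326. ] [252.3 114.1] 1.0
mal2 head 162 mean [0.4238 0.4642 0.0391] rect [426.7 471.2] [56.4 28. ] 65.3
mal3 head 179 mean [0.1848 0.3455 0.0394] rect [191.1 351.9] [56.2 28.7] 44.3
broad plunger 128 mean [ 0.5885 -0.0969  0.1024] rect [588.6 -96.3] [29.1 30.8] 86.7
broad pil 73 mean [ 0.5875 -0.0953  0.1473] rect [588.7 -96.9] [12.5 88.3] 18.3
broad deck 327 mean [ 0.585  -0.0991  0.0723] rect [589.4 -97.6] [41.2 97. ] 18.2
broad base 673 mean [ 0.5789 -0.0956  0.0156] rect [589.1 -97.1] [ 90.5 101.2] 18.0
slim plunger 27 mean [0.6118 0.1078 0.1015] rect [611.9 108.5] [12.  12.4] 46.6
slim pil 71 mean [0.6109 0.1071 0.1471] rect [611.9 107.6] [13.3 85.6] 9.5
mat 2107 mean [ 0.5207 -0.3499  0.0045] rect [ 524.  -351.5] [141.1 141.4] 70.4
vial 100 mean [ 0.5568 -0.3699  0.0487] rect [ 557.3 -370.7] [25.3 27.1] 86.3
tubeA 151 mean [0.4509 0.1693 0.0748] rect [451.4 169.7] [32.8 31.4] 45.1
tubeB 158 mean [ 0.4455 -0.1768  0.0745] rect [ 446.  -177.4] [32.8 32.4] 38.4
jar 199 mean [0.403  0.0444 0.0503] rect [403.7  44.9] [37.6 38. ] 88.9
water 713 mean [ 0.7019 -0.3008  0.1238] rect [ 706.7 -305.8] [59.6 50.3] 61.4
beaker 444 mean [0.7225 0.2861 0.0636] rect [719.  283.4] [62.6 61.4] 0.7
rack 850 mean [0.7655 0.0177 0.0843] rect [766.4  16.6] [ 70.1 157.7] 1.7
```

View pics/c1.png

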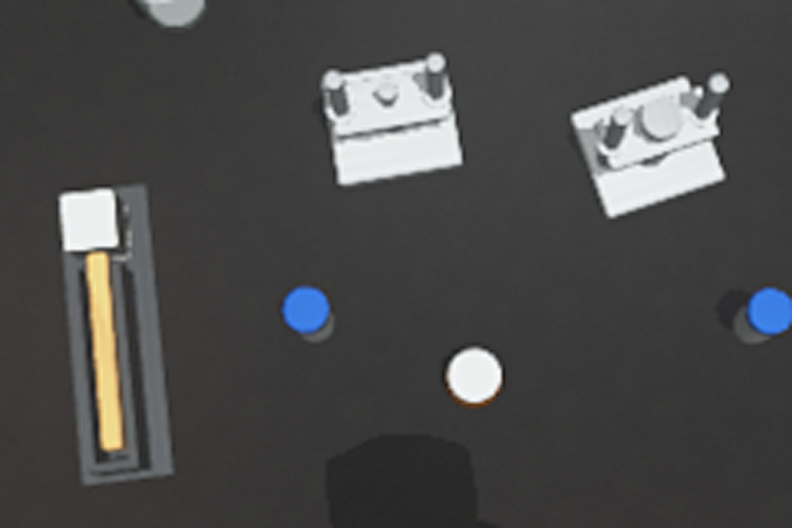

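The crop shows the stowed mallet's head at (88,220) with its handle along the slot to (112,450). Its top is about 65 mm high and 40–44 mm across, while the other two heads are 28 mm across and about 40 mm high, so this is the right mallet. The broad plunger is at (660,118) and measures about 30 mm across. Next I'll refine the head and check with the second camera.

```bash
cat >> m.py <<'E'
print('---')
W=lambda c:c.min(-1)>140
reg('head top',(225,200,270,240),.0605,.07,W)
x=P[int(235/1.25):int(315/1.25),int(235/1.25):int(275/1.25)];cc=c[int(235/1.25):int(315/1.25),int(235/1.25):int(275/1.25)]
h=x[(cc[...,0]>cc[...,2]+40)&(x[...,2]>.03)];print('handle yaw',np.degrees(np.arctan(np.polyfit(h[:,0],h[:,1],1)[0])),np.polyval(np.polyfit(h[:,0],h[:,1],1),.52))
g=load('scene');Q=cloud(g)
for n,cx,cy,r,zl,zh in(('head',.52,.335,.05,.061,.07),('plunger',.589,-.097,.02,.1,.11),('pil',.589,-.097,.06,.146,.155),('slimpil',.612,.108,.06,.146,.155),('slimpl',.612,.108,.012,.1,.11)):
    for nm,A in(('top',P),('scene',Q)):
        p=A[(np.hypot(A[...,0]-cx,A[...,1]-cy)<r)&(A[...,2]>zl)&(A[...,2]<zh)]
        r_=cv2.minAreaRect((p[:,:2]*1000).astype(np.float32)); print(n,nm,len(p),p.mean(0).round(4),np.round(r_[0],1),np.round(r_[1],1),round(r_[2],1))
E
python3 m.py|sed -n '/---/,$p'
```

```text
---
head top 260 mean [0.5235 0.336  0.0649] rect [523.6 336.1] [43.6 39.4] 4.7
handle yaw 8.597618528787534 0.3394137727268956
head top 268 [0.5228 0.3356 0.0649] [514.3 335. ] [61.7 39.9] 5.5
head scene 142 [0.5251 0.3353 0.0646] [523.9 336.3] [44.2 41.3] 3.2
plunger top 110 [ 0.5886 -0.0967  0.1029] [588.6 -97.2] [27.4 30.8] 86.7
plunger scene 115 [ 0.5918 -0.0945  0.1023] [592.  -93.7] [24.7 30.3] 60.4
pil top 53 [ 0.5892 -0.0976  0.1498] [588.9 -97.5] [12.5 87.1] 18.3
pil scene 71 [ 0.591  -0.0985  0.1492] [589.9 -95.8] [13.6 87.6] 18.5
slimpil top 51 [0.612  0.1071 0.15  ] [612.  107.3] [12.2 84.8] 8.6
slimpil scene 48 [0.6134 0.1075 0.1495] [613.2 108.9] [12.6 86.7] 9.8
slimpl top 20 [0.6121 0.1084 0.1022] [612.2 108.9] [10.9 12.4] 46.9
slimpl scene 13 [0.6153 0.1085 0.1018] [614.9 109.3] [7.8 9.9] 37.4
```

Request:
{"name": "arm_command", "arguments": {
  "rows": [
    [85,[0.14,0.11,0.02],[0,0,0]],
    [85,[0.28,0.22,0.04],[0,0,0]],
    [85,[0.42,0.33,0.06],[0,0,0]],
    [85,[0.56,0.44,0.06],[0,0,0]],
    [85,[0.7,0.58,0.06],[0,0,0]],
    [85,[0.84,0.7,0.06],[0,0,0]],
    [85,[0.95,0.82,0.06],[0,0,0]],
    [85,[0.95,0.95,0.06],[0,0,0]],
    [85,[0.95,1.0,0.06],[0,0,0]],
    [85,[0.95,1.0,0.06],[0,0,0]]
  ]
}}

```text
time: 0.93
tool_pos: [0.4338, -0.3086, 0.2487]
tool_rot: [-0.0, 0.993, 0.121, -0.0]
contact_force: [1.0, -0.7, 0.2]
gripper_width: 0.996
grasp_force: 0.0
```

Request:
{"name": "arm_command", "arguments": {
  "rows": [
    [85,[0,0.13,0],[0,0,0]],
    [85,[0,0.26,0],[0,0,0]],
    [85,[0,0.39,0],[0,0,0]],
    [85,[0,0.52,0],[0,0,0]],
    [85,[0,0.65,0],[0,0,0]],
    [85,[0,0.78,0],[0,0,0]],
    [85,[0,0.9,0],[0,0,0]],
    [85,[0,1,0],[0,0,0]],
    [85,[0,1,0],[0,0,0]]
  ]
}}

```text
time: 1.68
tool_pos: [0.4326, -0.0064, 0.2489]
tool_rot: [-0.001, 0.992, 0.124, 0.0]
contact_force: [0.1, -0.3, -0.1]
gripper_width: 0.992
grasp_force: 0.0
```

Request:
{"name": "arm_command", "arguments": {
  "rows": [
    [85,[0.05,0.13,0],[0,0,0]],
    [85,[0.1,0.26,0],[0,0,-0.04]],
    [85,[0.15,0.39,0],[0,0,-0.088]],
    [85,[0.2,0.52,0],[0,0,-0.088]],
    [85,[0.25,0.65,0],[0,0,-0.088]],
    [85,[0.3,0.78,0],[0,0,-0.088]],
    [85,[0.3,0.9,0],[0,0,-0.088]],
    [85,[0.3,1,0],[0,0,-0.088]],
    [85,[0.3,1,0],[0,0,-0.088]]
  ]
}}

```text
time: 2.43
tool_pos: [0.5229, 0.2932, 0.2482]
tool_rot: [-0.001, 0.999, 0.054, -0.001]
contact_force: [-0.1, 0.2, -0.1]
gripper_width: 0.992
grasp_force: 0.0
```

```bash
cat > s.py <<'E'
from h import *
s=monitor.state();q=s['tool_rot'];from scipy.spatial.transform import Rotation as R
M=R.from_quat(np.roll(q,-1)).as_matrix()
print('t',s['time'],'pos',s['tool_pos'].round(4),'yaw',np.degrees(np.arctan2(M[1,0],M[0,0])).round(2),'zaxis',M[:,2].round(3),'F',s['contact_force'].round(1),'g',s['gripper_width']*85.4,s['grasp_force'],'j',s['joint_pos'].round(2))
E
python3 s.py
```

```text
t 2.4333 pos [0.5229 0.2932 0.2482] yaw 6.25 zaxis [-0.002  0.001 -1.   ] F [-0.1  0.2 -0.1] g 84.74607538190223 0.0 j [ 0.39 -0.02  1.65  0.    1.5   1.85]
```

Request:
{"name": "arm_command", "arguments": {
  "rows": [
    [85,[0,0.07,0],[0,0,0]],
    [85,[0,0.143,0],[0,0,0]],
    [85,[0,0.143,-0.1],[0,0,0]],
    [85,[0,0.143,-0.22],[0,0,0]],
    [85,[0,0.143,-0.34],[0,0,0]],
    [85,[0,0.143,-0.46],[0,0,0]],
    [85,[0,0.143,-0.56],[0,0,0]],
    [85,[0,0.143,-0.65],[0,0,0]],
    [85,[0,0.143,-0.7],[0,0,0]],
    [85,[0,0.143,-0.733],[0,0,0]],
    [85,[0,0.143,-0.733],[0,0,0]]
  ]
}}

```text
time: 3.35
tool_pos: [0.5217, 0.3305, 0.0262]
tool_rot: [0.001, 0.999, 0.052, -0.002]
contact_force: [-0.1, 0.3, -0.4]
gripper_width: 0.997
grasp_force: 0.0
```

Request:
{"name": "arm_command", "arguments": {
  "rows": [
    [60,[0,0,0],[0,0,0]],
    [50,[0,0,0],[0,0,0]],
    [44,[0,0,0],[0,0,0]],
    [40,[0,0,0],[0,0,0]],
    [36,[0,0,0],[0,0,0]],
    [30,[0,0,0],[0,0,0]],
    [30,[0,0,0],[0,0,0]],
    [30,[0,0,0],[0,0,0]],
    [30,[0,0,0],[0,0,0]]
  ]
}}

```text
time: 4.1
tool_pos: [0.5249, 0.3337, 0.032]
tool_rot: [-0.001, 0.999, 0.052, 0.002]
contact_force: [-0.2, 3.0, 6.4]
gripper_width: 0.458
grasp_force: 61.6
```

```bash
python3 s.py
```

```text
t 4.1 pos [0.5249 0.3337 0.032 ] yaw 6.0 zaxis [ 0.004  0.003 -1.   ] F [-0.2  3.   6.4] g 39.081844842646454 61.600048542022705 j [0.45 0.24 1.76 0.   1.14 1.91]
```

Gripped at 39 mm with 62 N. Lifting straight up.

Request:
{"name": "arm_command", "arguments": {
  "rows": [
    [30,[0,0,0.03],[0,0,0]],
    [30,[0,0,0.07],[0,0,0]],
    [30,[0,0,0.12],[0,0,0]],
    [30,[0,0,0.19],[0,0,0]],
    [30,[0,0,0.27],[0,0,0]],
    [30,[0,0,0.35],[0,0,0]],
    [30,[0,0,0.42],[0,0,0]],
    [30,[0,0,0.45],[0,0,0]],
    [30,[0,0,0.45],[0,0,0]]
  ]
}}

```text
time: 4.85
tool_pos: [0.5246, 0.3325, 0.1678]
tool_rot: [-0.001, 0.999, 0.052, 0.002]
contact_force: [0.8, 0.9, -3.5]
gripper_width: 0.457
grasp_force: 61.8
```

```bash
python3 s.py; python3 -c "
from h import *
f=grab('scene');crop(f,300,80,460,200,4,'lift.png')"
```

```text
t 4.85 pos [0.5246 0.3325 0.1678] yaw 5.99 zaxis [ 0.005  0.001 -1.   ] F [ 0.8  0.9 -3.5] g 39.054563034543506 61.765100955963135 j [ 0.45  0.09  1.69 -0.    1.36  1.91]
```

View pics/lift.png

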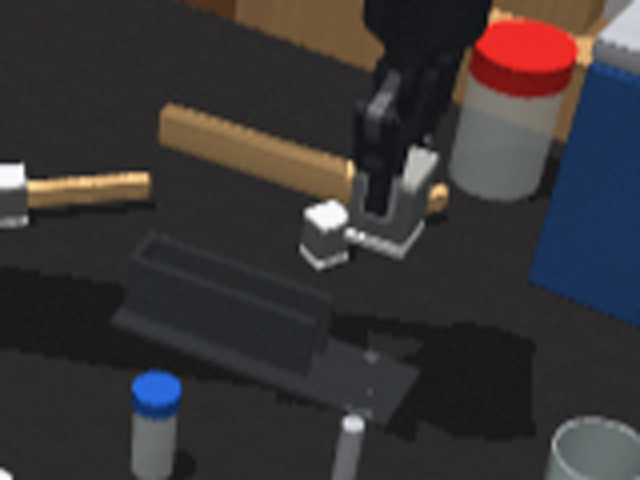

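The mallet is clear of the stand: head at (390,205), handle level to (165,125). I'll carry it to a free patch near (0.46, -0.065), turned to the press's yaw, and stand it there for the regrip.

Request:
{"name": "arm_command", "arguments": {
  "rows": [
    [30,[-0.06,-0.04,0],[0,0,0]],
    [30,[-0.14,-0.1,0],[0,0,0]],
    [30,[-0.2,-0.2,0],[0,0,0]],
    [30,[-0.21,-0.32,0],[0,0,0]],
    [30,[-0.21,-0.45,0],[0,0,0]],
    [30,[-0.21,-0.58,0],[0,0,0]],
    [30,[-0.21,-0.7,0],[0,0,0]],
    [30,[-0.21,-0.82,0],[0,0,0.03]],
    [30,[-0.21,-0.93,0],[0,0,0.07]],
    [30,[-0.21,-1.0,0],[0,0,0.1]],
    [30,[-0.21,-1.0,0],[0,0,0.134]]
  ]
}}

```text
time: 5.82
tool_pos: [0.4586, 0.0287, 0.1619]
tool_rot: [0.001, 0.988, 0.156, -0.002]
contact_force: [-0.8, 0.2, -3.6]
gripper_width: 0.457
grasp_force: 62.1
```

Request:
{"name": "arm_command", "arguments": {
  "rows": [
    [30,[0,-0.1,0],[0,0,0]],
    [30,[0,-0.2,0],[0,0,0]],
    [30,[0,-0.28,0],[0,0,0]],
    [30,[0,-0.32,-0.06],[0,0,0]],
    [30,[0,-0.32,-0.15],[0,0,0]],
    [30,[0,-0.32,-0.25],[0,0,0]],
    [30,[0,-0.32,-0.33],[0,0,0]],
    [30,[0,-0.32,-0.4],[0,0,0]],
    [30,[0,-0.32,-0.4],[0,0,0]],
    [30,[0,-0.32,-0.4],[0,0,0]]
  ]
}}

```text
time: 6.65
tool_pos: [0.4575, -0.063, 0.0416]
tool_rot: [-0.001, 0.988, 0.157, -0.003]
contact_force: [0.6, 0.5, -2.6]
gripper_width: 0.457
grasp_force: 62.3
```

```bash
python3 s.py
```

```text
t 6.65 pos [ 0.4575 -0.063   0.0416] yaw 18.05 zaxis [-0.006  0.002 -1.   ] F [ 0.6  0.5 -2.6] g 39.022585408495445 62.258494198322296 j [-0.3  -0.14  2.13 -0.    1.15  0.96]
```

Request:
{"name": "arm_command", "arguments": {
  "rows": [
    [30,[0,0,-0.015],[0,0,0]],
    [30,[0,0,-0.03],[0,0,0]],
    [30,[0,0,-0.04],[0,0,0]],
    [30,[0,0,-0.046],[0,0,0]],
    [30,[0,0,-0.05],[0,0,0]],
    [30,[0,0,-0.05],[0,0,0]]
  ]
}}

```text
time: 7.15
tool_pos: [0.4603, -0.0637, 0.0295]
tool_rot: [0.0, 0.988, 0.157, 0.0]
contact_force: [0.0, 0.2, -3.4]
gripper_width: 0.46
grasp_force: 62.4
```

```bash
python3 s.py
python3 - <<'E'
from h import *
f=grab('scene');P=cloud(f)
# lowest visible mallet points near head
m=(np.hypot(P[...,0]-.458,P[...,1]+.063)<.04)&(P[...,2]>.003)&(f['color'].min(-1)>120)
print(m.sum(),np.percentile(P[m][:,2],[1,5,50,95]).round(4) if m.sum() else '')
E
```

```text
t 7.15 pos [ 0.4603 -0.0637  0.0295] yaw 18.06 zaxis [ 0. -0. -1.] F [ 0.   0.2 -3.4] g 39.305293493619004 62.40188241004944 j [-0.3  -0.11  2.14 -0.    1.12  0.96]
138 [0.0074 0.0084 0.0614 0.0637]
```

Still about 3 mm in the air. Lower gently until contact.

Request:
{"name": "arm_command", "arguments": {
  "rows": [
    [30,[0,0,-0.004],[0,0,0]],
    [30,[0,0,-0.008],[0,0,0]],
    [30,[0,0,-0.01],[0,0,0]],
    [30,[0,0,-0.01],[0,0,0]]
  ]
}}

```text
time: 7.53
tool_pos: [0.4605, -0.0638, 0.027]
tool_rot: [0.0, 0.988, 0.157, 0.0]
contact_force: [-2.4, 0.3, 2.5]
gripper_width: 0.463
grasp_force: 63.1
```

Request:
{"name": "arm_command", "arguments": {
  "rows": [
    [45,[0,0,0],[0,0,0]],
    [55,[0,0,0],[0,0,0]],
    [70,[0,0,0],[0,0,0]],
    [85,[0,0,0],[0,0,0]],
    [85,[0,0,0],[0,0,0]],
    [85,[0,0,0.1],[0,0,0]],
    [85,[0,0,0.2],[0,0,0]],
    [85,[-0.1,-0.03,0.25],[0,0,0]],
    [85,[-0.2,-0.06,0.25],[0,0,0]],
    [85,[-0.3,-0.09,0.25],[0,0,0]],
    [85,[-0.38,-0.12,0.25],[0,0,0]],
    [85,[-0.38,-0.12,0.25],[0,0,0]]
  ]
}}

```text
time: 8.53
tool_pos: [0.3435, -0.1003, 0.1007]
tool_rot: [0.0, 0.988, 0.156, -0.0]
contact_force: [0.3, 0.0, -0.2]
gripper_width: 0.992
grasp_force: 0.0
```

```bash
python3 s.py
python3 - <<'E'
from h import *
for n in('scene','top'):
    f=grab(n);P=cloud(f)
    m=(np.hypot(P[...,0]-.458,P[...,1]+.063)<.045)&(P[...,2]>.056)&(P[...,2]<.064)&(f['color'].min(-1)>120)
    p=P[m]
    if len(p)>5:
        r=cv2.minAreaRect((p[:,:2]*1000).astype(np.float32));print(n,len(p),p.mean(0).round(4),r)
f=dict(np.load('scene.npz'));crop(f,200,130,440,310,3.3,'rel.png')
E
```

```text
t 8.5333 pos [ 0.3435 -0.1003  0.1007] yaw 17.91 zaxis [-0.001 -0.001 -1.   ] F [ 0.3  0.  -0.2] g 84.72217892067445 0.0 j [-0.49 -0.56  2.34 -0.    1.36  0.77]
scene 251 [ 0.4612 -0.0656  0.0596] ((460.51312255859375, -65.36793518066406), (43.83583450317383, 40.42137145996094), 18.574533462524414)
top 254 [ 0.46   -0.0657  0.0599] ((460.1080322265625, -65.67866516113281), (43.31003189086914, 39.58136749267578), 17.40030860900879)
```

View pics/rel.png

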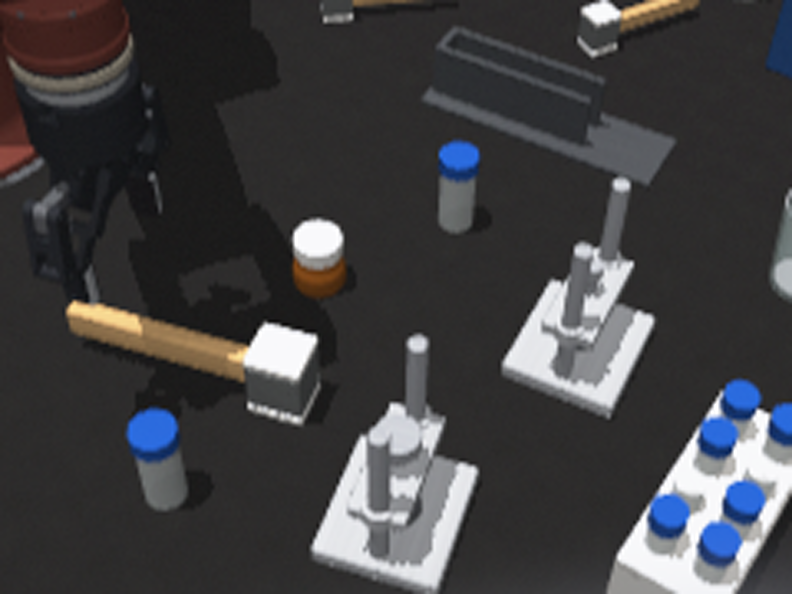

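The mallet stands upright with its head at (283,370), its handle running left to (75,320), and a clear space around it. Regripping by the handle 60 mm behind the head centre.

Request:
{"name": "arm_command", "arguments": {
  "rows": [
    [85,[0.1,0.027,0],[0,0,0]],
    [85,[0.2,0.054,0],[0,0,0]],
    [85,[0.2,0.054,-0.05],[0,0,0]],
    [85,[0.2,0.054,-0.13],[0,0,0]],
    [85,[0.2,0.054,-0.21],[0,0,0]],
    [85,[0.2,0.054,-0.26],[0,0,0]],
    [85,[0.2,0.054,-0.292],[0,0,0]],
    [85,[0.2,0.054,-0.292],[0,0,0]],
    [70,[0.2,0.054,-0.292],[0,0,0]],
    [50,[0.2,0.054,-0.292],[0,0,0]],
    [30,[0.2,0.054,-0.292],[0,0,0]],
    [20,[0.2,0.054,-0.292],[0,0,0]]
  ]
}}

```text
time: 9.63
tool_pos: [0.4073, -0.0839, 0.0151]
tool_rot: [0.001, 0.988, 0.157, 0.001]
contact_force: [0.1, 0.7, 0.6]
gripper_width: 0.447
grasp_force: 0.0
```

Request:
{"name": "arm_command", "arguments": {
  "rows": [
    [10,[0,0,0],[0,0,0]],
    [5,[0,0,0],[0,0,0]],
    [5,[0,0,0],[0,0,0]],
    [5,[0,0,0],[0,0,0]],
    [5,[0,0,0],[0,0,0]],
    [5,[0,0,0],[0,0,0]]
  ]
}}

```text
time: 10.13
tool_pos: [0.4067, -0.0836, 0.0146]
tool_rot: [0.0, 0.988, 0.157, 0.0]
contact_force: [-1.7, 1.2, 5.8]
gripper_width: 0.175
grasp_force: 59.1
```

```bash
python3 s.py
```

```text
t 10.1333 pos [ 0.4067 -0.0836  0.0146] yaw 18.05 zaxis [ 0.001 -0.    -1.   ] F [-1.7  1.2  5.8] g 14.916166024201793 59.08290982246399 j [-0.38 -0.22  2.26  0.    1.1   0.87]
```

Request:
{"name": "arm_command", "arguments": {
  "rows": [
    [5,[0,0,0.03],[0,0,0]],
    [5,[0,0,0.08],[0,0,0]],
    [5,[0,0,0.16],[0,0,0]],
    [5,[0,0,0.25],[0,0,0]],
    [5,[0,0,0.35],[0,0,0]],
    [5,[0,0,0.45],[0,0,0]],
    [5,[0,0,0.53],[0,0,0]],
    [5,[0,0,0.57],[0,0,0]],
    [5,[0.05,-0.01,0.57],[0,0,0]],
    [5,[0.12,-0.03,0.57],[0,0,0]],
    [5,[0.2,-0.05,0.57],[0,0,0]],
    [5,[0.28,-0.07,0.57],[0,0,0]]
  ]
}}

```text
time: 11.13
tool_pos: [0.4901, -0.1045, 0.1832]
tool_rot: [-0.0, 0.988, 0.157, -0.001]
contact_force: [-0.1, 0.5, -2.4]
gripper_width: 0.177
grasp_force: 58.3
```

Request:
{"name": "arm_command", "arguments": {
  "rows": [
    [5,[0.06,-0.015,0],[0,0,0]],
    [5,[0.11,-0.025,0],[0,0,0]],
    [5,[0.148,-0.033,0],[0,0,0]],
    [5,[0.148,-0.033,0],[0,0,0]],
    [5,[0.148,-0.033,0],[0,0,0]]
  ]
}}

```text
time: 11.55
tool_pos: [0.5337, -0.1142, 0.1831]
tool_rot: [-0.001, 0.988, 0.157, -0.002]
contact_force: [0.4, -0.2, -3.1]
gripper_width: 0.179
grasp_force: 58.4
```

```bash
python3 s.py
cat > mal.py <<'E'
from h import *
s=monitor.state();T=s['tool_pos']
for n in('scene','top'):
    f=grab(n);P=cloud(f);zt=T[2]+.045
    m=(np.hypot(P[...,0]-T[0]-.054,P[...,1]-T[1]-.018)<.04)&(abs(P[...,2]-zt)<.012)&(f['color'].min(-1)>110)
    p=P[m]
    if len(p)>5:
        r=cv2.minAreaRect((p[:,:2]*1000).astype(np.float32));A=np.c_[p[:,:2],np.ones(len(p))]
        print(n,len(p),p.mean(0).round(4),r,'tilt',np.linalg.lstsq(A,p[:,2],rcond=None)[0].round(3))
E
python3 mal.py; python3 -c "
from h import *
crop(dict(np.load('scene.npz')),230,150,400,280,4.5,'over.png')"
```

```text
t 11.55 pos [ 0.5337 -0.1142  0.1831] yaw 18.06 zaxis [-0.004  0.001 -1.   ] F [ 0.4 -0.2 -3.1] g 15.319803625335277 58.39594602584839 j [-0.35 -0.1   1.84 -0.    1.4   0.91]
scene 412 [ 0.5889 -0.098   0.2275] ((587.8972778320312, -96.41911315917969), (43.625282287597656, 41.59231185913086), 19.5612850189209) tilt [-0.024  0.037  0.245]
top 34 [ 0.5947 -0.0775  0.2273] ((593.8841552734375, -78.00678253173828), (21.42784881591797, 9.312261581420898), 0.4629119038581848) tilt [-0.013 -0.099  0.227]
```

View pics/over.png

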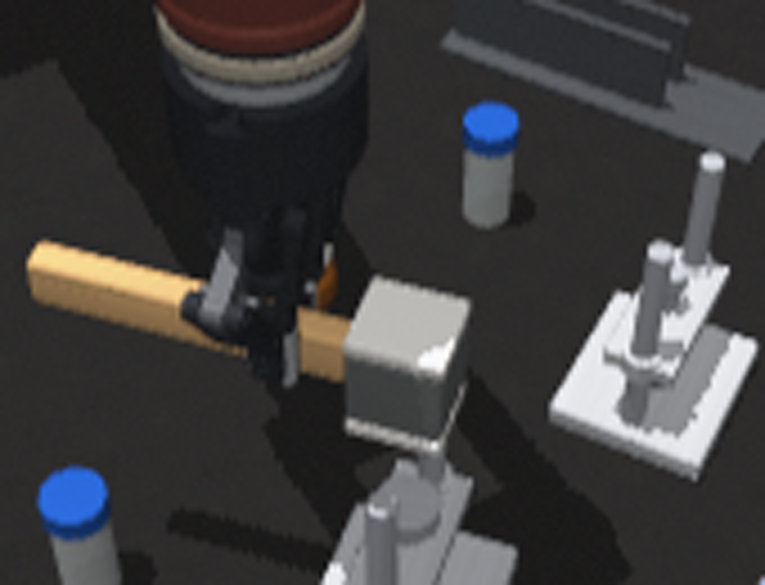

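The head is between and above the pillars, centred over the broad plunger (415,500); the measured head centre (0.588, -0.097) agrees with the plunger. Delivering the blow.

Request:
{"name": "arm_command", "arguments": {
  "rows": [
    [5,[0,0,-0.03],[0,0,0]],
    [5,[0,0,-0.09],[0,0,0]],
    [5,[0,0,-0.18],[0,0,0]],
    [5,[0,0,-0.265],[0,0,0]],
    [5,[0,0,-0.27],[0,0,0]]
  ]
}}

```text
time: 12.07
tool_pos: [0.533, -0.1143, 0.1008]
tool_rot: [-0.0, 0.988, 0.157, -0.001]
contact_force: [-0.4, -0.4, -2.0]
gripper_width: 0.18
grasp_force: 58.8
```

```bash
python3 s.py;python3 mal.py
```

```text
t 12.0667 pos [ 0.533  -0.1143  0.1008] yaw 18.02 zaxis [-0.003  0.    -1.   ] F [-0.4 -0.4 -2. ] g 15.377270588863068 58.7552136182785 j [-0.35 -0.02  1.91 -0.    1.25  0.91]
scene 411 [ 0.5876 -0.0987  0.1489] ((585.7110595703125, -97.09300994873047), (44.47563552856445, 78.7545166015625), 18.18802833557129) tilt [0.04  0.016 0.127]
top 34 [ 0.5828 -0.0673  0.1495] ((585.28955078125, -69.10992431640625), (12.199372291564941, 30.748252868652344), 49.01982879638672) tilt [0.058 0.123 0.124]
```

Request:
{"name": "arm_command", "arguments": {
  "rows": [
    [5,[0,0,0.08],[0,0,0]],
    [5,[0,0,0.17],[0,0,0]],
    [5,[0,0,0.25],[0,0,0]],
    [5,[0,0,0.28],[0,0,0]],
    [5,[-0.06,-0.02,0.28],[0,0,0]],
    [5,[-0.15,-0.05,0.28],[0,0,0]],
    [5,[-0.22,-0.07,0.28],[0,0,0]],
    [5,[-0.22,-0.07,0.28],[0,0,0]]
  ]
}}

```text
time: 12.83
tool_pos: [0.4654, -0.1357, 0.187]
tool_rot: [-0.0, 0.988, 0.156, -0.001]
contact_force: [1.3, 1.0, -3.5]
gripper_width: 0.174
grasp_force: 59.2
```

```bash
python3 s.py;python3 mal.py
python3 - <<'E'
from h import *
for n in('scene','top'):
    f=dict(np.load(n+'.npz'));P=cloud(f)
    for nm,x,y,r in(('broad',.590,-.0965,.011),('slim',.613,.1085,.005)):
        p=P[(np.hypot(P[...,0]-x,P[...,1]-y)<r)&(P[...,2]>.08)&(P[...,2]<.12)]
        print(n,nm,len(p),np.median(p[:,2]).round(4) if len(p) else '',p[:,2].std().round(4))
E
```

```text
t 12.8333 pos [ 0.4654 -0.1357  0.187 ] yaw 17.96 zaxis [-0.003  0.    -1.   ] F [ 1.3  1.  -3.5] g 14.846185971189977 59.1536021232605 j [-0.44 -0.26  1.98 -0.    1.43  0.82]
scene 388 [ 0.5202 -0.1209  0.2353] ((518.822509765625, -118.9630126953125), (43.62604904174805, 40.68907928466797), 16.837900161743164) tilt [0.034 0.048 0.223]
top 69 [ 0.524  -0.1024  0.2363] ((522.6242065429688, -102.24818420410156), (31.476125717163086, 12.01976490020752), 4.3438544273376465) tilt [ 0.073 -0.07   0.191]
scene broad 56 0.089 0.0011
scene slim 11 0.1009 0.0085
top broad 62 0.0886 0.0019
top slim 12 0.1028 0.0016
```

The plunger reads about 14 mm down (0.089, though the slim one at true 0.105 reads 0.103). A second blow will make sure; first I'll correct the mallet's roughly 3° nose-up slip with tool pitch.

Request:
{"name": "arm_command", "arguments": {
  "rows": [
    [5,[0.07,0.02,0],[-0.006,0.018,0]],
    [5,[0.16,0.05,0],[-0.012,0.036,0]],
    [5,[0.23,0.073,0],[-0.012,0.036,0]],
    [5,[0.23,0.073,0],[-0.012,0.036,0]],
    [5,[0.23,0.073,0],[-0.012,0.036,0]],
    [5,[0.23,0.073,0],[-0.012,0.036,0]]
  ]
}}

```text
time: 13.43
tool_pos: [0.5376, -0.1132, 0.1874]
tool_rot: [0.005, 0.987, 0.157, -0.03]
contact_force: [0.8, -0.1, -3.8]
gripper_width: 0.178
grasp_force: 59.2
```

```bash
python3 s.py;python3 mal.py
```

```text
t 13.4333 pos [ 0.5376 -0.1132  0.1874] yaw 18.09 zaxis [-0.058 -0.019 -0.998] F [ 0.8 -0.1 -3.8] g 15.188310774012509 59.20377194881439 j [-0.32 -0.06  1.8  -0.04  1.45  0.94]
scene 418 [ 0.5943 -0.0973  0.2323] ((593.0433349609375, -95.69764709472656), (44.183292388916016, 41.38288116455078), 18.777870178222656) tilt [-0.016  0.02   0.244]
top 10 [ 0.593  -0.0907  0.2329] ((591.307373046875, -92.35835266113281), (38.48411560058594, 28.356521606445312), 18.29152488708496) tilt [ 0.006 -0.013  0.228]
```

Request:
{"name": "arm_command", "arguments": {
  "rows": [
    [5,[-0.01,0,-0.03],[0,0,0]],
    [5,[-0.01,0,-0.09],[0,0,0]],
    [5,[-0.01,0,-0.19],[0,0,0]],
    [5,[-0.01,0,-0.29],[0,0,0]],
    [5,[-0.01,0,-0.3],[0,0,0]]
  ]
}}

```text
time: 13.95
tool_pos: [0.5318, -0.1148, 0.0948]
tool_rot: [0.005, 0.987, 0.156, -0.032]
contact_force: [-9.1, -3.5, 8.8]
gripper_width: 0.177
grasp_force: 64.8
```

Request:
{"name": "arm_command", "arguments": {
  "rows": [
    [5,[0,0,0.08],[0,0,0]],
    [5,[0,0,0.17],[0,0,0]],
    [5,[0,0,0.26],[0,0,0]],
    [5,[0,0,0.3],[0,0,0]],
    [5,[-0.06,-0.02,0.3],[0,0,0]],
    [5,[-0.15,-0.05,0.3],[0,0,0]],
    [5,[-0.24,-0.08,0.3],[0,0,0]],
    [5,[-0.28,-0.09,0.3],[0,0,0]],
    [5,[-0.28,-0.09,0.3],[0,0,0]]
  ]
}}

```text
time: 14.7
tool_pos: [0.4479, -0.1408, 0.1864]
tool_rot: [0.005, 0.987, 0.156, -0.03]
contact_force: [0.4, 0.5, -3.6]
gripper_width: 0.178
grasp_force: 63.1
```

```bash
python3 s.py;python3 mal.py
cat > pl.py <<'E'
from h import *
for n in('scene','top'):
    f=dict(np.load(n+'.npz'));P=cloud(f)
    for nm,x,y,r,lo,hi in(('broad',.590,-.0965,.011,.08,.12),('slim',.613,.1085,.005,.08,.12),('deck',.590,-.0965,.028,.06,.078),('slimdeck',.613,.1085,.028,.06,.078)):
        p=P[(np.hypot(P[...,0]-x,P[...,1]-y)<r)&(P[...,2]>lo)&(P[...,2]<hi)]
        print(n,nm,len(p),np.median(p[:,2]).round(4) if len(p) else '',p[:,2].std().round(4))
E
python3 pl.py; python3 -c "
from h import *
crop(dict(np.load('scene.npz')),230,150,400,310,3.5,'after.png')"
```

```text
t 14.7 pos [ 0.4479 -0.1408  0.1864] yaw 17.92 zaxis [-0.058 -0.018 -0.998] F [ 0.4  0.5 -3.6] g 15.1760997859846 63.10620903968811 j [-0.44 -0.26  1.98 -0.04  1.47  0.82]
scene 302 [ 0.4975 -0.1279  0.2405] ((499.0247497558594, -125.18135833740234), (43.49018478393555, 40.43870162963867), 19.114639282226562) tilt [0.089 0.066 0.205]
scene broad 58 0.089 0.0011
scene slim 14 0.096 0.0091
scene deck 130 0.0716 0.0024
scene slimdeck 147 0.0719 0.0022
top broad 58 0.088 0.0023
top slim 13 0.1027 0.0017
top deck 163 0.0715 0.0024
top slimdeck 282 0.072 0.0026
```

View pics/after.png

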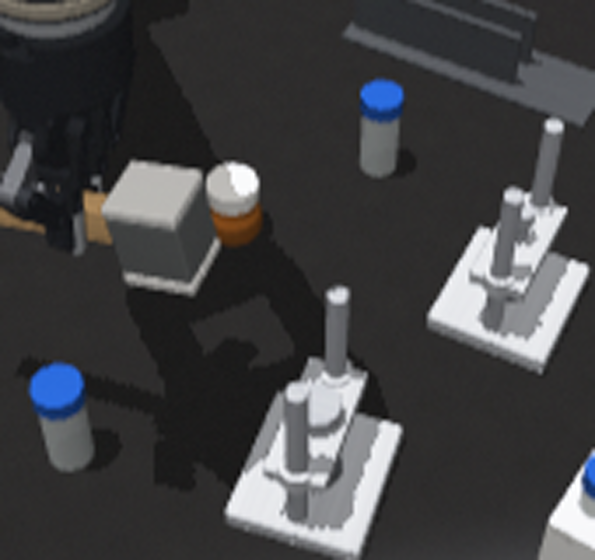

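The broad plunger at (325,408) is unchanged at 0.089 after the second blow pressed it against its stop, so it is fully down. The slim plunger is untouched. Next: level the mallet and carry it to the mat.

Request:
{"name": "arm_command", "arguments": {
  "rows": [
    [5,[0,-0.05,0],[-0.01,0.03,0]],
    [5,[0,-0.14,0],[-0.019,0.057,0]],
    [5,[0,-0.25,0],[-0.019,0.057,0]],
    [5,[0,-0.36,0],[-0.019,0.057,0]],
    [5,[0,-0.47,0],[-0.019,0.057,0]],
    [5,[0,-0.58,0],[-0.019,0.057,0]],
    [5,[0,-0.66,0],[-0.019,0.057,0]],
    [5,[0,-0.7,0],[-0.019,0.057,0]],
    [5,[0,-0.7,0],[-0.019,0.057,0]],
    [5,[0,-0.7,0],[-0.019,0.057,0]]
  ]
}}

```text
time: 15.63
tool_pos: [0.4511, -0.3502, 0.1871]
tool_rot: [0.012, 0.985, 0.156, -0.076]
contact_force: [-0.3, -0.1, -3.8]
gripper_width: 0.174
grasp_force: 63.1
```

```bash
python3 s.py;python3 mal.py; python3 -c "
from h import *
f=dict(np.load('top.npz'));P=cloud(f)
m=(np.hypot(P[...,0]-.557,P[...,1]+.37)<.03)&(P[...,2]>.04)&(P[...,2]<.06)
print(P[m].mean(0),m.sum())"
```

```text
t 15.6333 pos [ 0.4511 -0.3502  0.1871] yaw 18.04 zaxis [-0.146 -0.047 -0.988] F [-0.3 -0.1 -3.8] g 14.887249256408161 63.11761021614075 j [-0.73  0.02  1.73 -0.13  1.47  0.55]
scene 635 [ 0.5074 -0.3334  0.2368] ((505.9822998046875, -332.4544372558594), (44.35900115966797, 40.119144439697266), 17.652883529663086) tilt [0.04  0.027 0.226]
top 71 [ 0.5168 -0.3187  0.238 ] ((521.2841186523438, -320.3124694824219), (14.657697677612305, 33.3625602722168), 47.608543395996094) tilt [0.051 0.035 0.223]
[ 0.56411426 -0.36673915  0.04934004] 32
```

Request:
{"name": "arm_command", "arguments": {
  "rows": [
    [5,[-0.02,-0.01,-0.05],[-0.01,0.029,0]],
    [5,[-0.035,-0.013,-0.13],[-0.01,0.029,0]],
    [5,[-0.035,-0.013,-0.22],[-0.01,0.029,0]],
    [5,[-0.035,-0.013,-0.31],[-0.01,0.029,0]],
    [5,[-0.035,-0.013,-0.4],[-0.01,0.029,0]],
    [5,[-0.035,-0.013,-0.47],[-0.01,0.029,0]],
    [5,[-0.035,-0.013,-0.52],[-0.01,0.029,0]],
    [5,[-0.035,-0.013,-0.53],[-0.01,0.029,0]],
    [5,[-0.035,-0.013,-0.53],[-0.01,0.029,0]]
  ]
}}

```text
time: 16.48
tool_pos: [0.4397, -0.3527, 0.0276]
tool_rot: [0.016, 0.982, 0.157, -0.1]
contact_force: [-0.2, 0.8, -2.4]
gripper_width: 0.177
grasp_force: 63.1
```

```bash
python3 s.py;python3 mal.py; python3 -c "
from h import *
crop(dict(np.load('scene.npz')),130,250,330,400,4,'mat.png')"
```

```text
t 16.4833 pos [ 0.4397 -0.3527  0.0276] yaw 18.15 zaxis [-0.192 -0.062 -0.979] F [-0.2  0.8 -2.4] g 15.130397230833324 63.08207631111145 j [-0.72  0.2   1.82 -0.19  1.23  0.61]
scene 466 [ 0.4975 -0.3346  0.0745] ((496.80706787109375, -333.7281188964844), (44.823219299316406, 41.081417083740234), 17.522172927856445) tilt [0.017 0.003 0.067]
top 6 [ 0.51   -0.3143  0.0767] ((510.1817321777344, -314.98541259765625), (3.2090721130371094, 6.893820762634277), 26.041786193847656) tilt [ 1.136  1.17  -0.135]
```

View pics/mat.png

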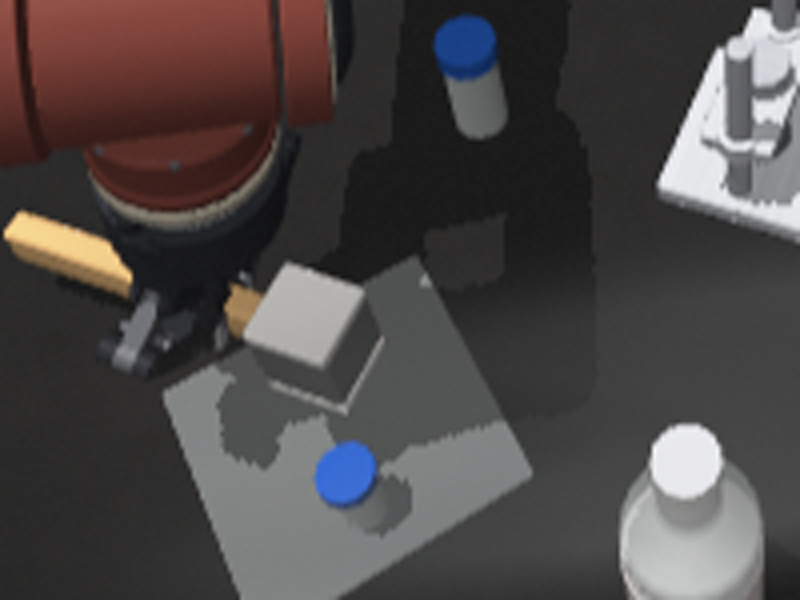

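The head at (310,315) hovers about 10 mm over the mat, clear of the vial at (345,475). Shifting 8 mm further onto the mat and lowering gently.

Request:
{"name": "arm_command", "arguments": {
  "rows": [
    [5,[0.013,-0.004,0],[-0.003,0.01,0]],
    [5,[0.025,-0.008,-0.01],[-0.003,0.01,0]],
    [5,[0.025,-0.008,-0.02],[-0.003,0.01,0]],
    [5,[0.025,-0.008,-0.026],[-0.003,0.01,0]],
    [5,[0.025,-0.008,-0.03],[-0.003,0.01,0]],
    [5,[0.025,-0.008,-0.033],[-0.003,0.01,0]],
    [5,[0.025,-0.008,-0.033],[-0.003,0.01,0]]
  ]
}}

```text
time: 17.17
tool_pos: [0.4473, -0.3566, 0.0185]
tool_rot: [0.018, 0.982, 0.156, -0.108]
contact_force: [0.4, 0.4, -3.1]
gripper_width: 0.178
grasp_force: 63.1
```

```bash
python3 s.py;python3 mal.py
```

```text
t 17.1667 pos [ 0.4473 -0.3566  0.0185] yaw 18.04 zaxis [-0.206 -0.068 -0.976] F [ 0.4  0.4 -3.1] g 15.174832225606337 63.145962953567505 j [-0.71  0.24  1.8  -0.2   1.22  0.62]
scene 466 [ 0.5056 -0.3385  0.0643] ((505.20343017578125, -338.1123046875), (44.84172439575195, 40.03269577026367), 18.305763244628906) tilt [-0.003 -0.017  0.06 ]
```

Request:
{"name": "arm_command", "arguments": {
  "rows": [
    [5,[0,0,-0.003],[0,0,0]],
    [5,[0,0,-0.005],[0,0,0]],
    [5,[0,0,-0.006],[0,0,0]],
    [5,[0,0,-0.006],[0,0,0]]
  ]
}}

```text
time: 17.6
tool_pos: [0.4477, -0.3571, 0.0178]
tool_rot: [0.018, 0.982, 0.156, -0.108]
contact_force: [-1.6, 0.6, 0.6]
gripper_width: 0.175
grasp_force: 63.8
```

Request:
{"name": "arm_command", "arguments": {
  "rows": [
    [20,[0,0,0],[0,0,0]],
    [30,[0,0,0],[0,0,0]],
    [45,[0,0,0],[0,0,0]],
    [60,[0,0,0],[0,0,0]],
    [60,[0,0,0],[0,0,0]],
    [60,[0,0,0.06],[0,0,0]],
    [60,[0,0,0.15],[0,0,0]],
    [60,[0,0,0.27],[0,0,0]],
    [60,[0,0,0.4],[0,0,0]],
    [60,[-0.1,0.05,0.5],[0,0,0]],
    [60,[-0.2,0.1,0.5],[0,0,0]],
    [60,[-0.2,0.1,0.5],[0,0,0]]
  ]
}}

```text
time: 18.6
tool_pos: [0.3845, -0.3247, 0.1681]
tool_rot: [0.018, 0.982, 0.156, -0.108]
contact_force: [0.4, 0.7, -1.4]
gripper_width: 0.7
grasp_force: 0.0
```

```bash
python3 s.py
python3 - <<'E'
from h import *
for n in('scene','top'):
    f=grab(n);P=cloud(f)
    m=(np.hypot(P[...,0]-.505,P[...,1]+.338)<.04)&(P[...,2]>.058)&(P[...,2]<.07)
    p=P[m];
    if len(p)>5: print(n,len(p),p.mean(0).round(4),p[:,2].std().round(4),cv2.minAreaRect((p[:,:2]*1000).astype(np.float32)))
crop(dict(np.load('scene.npz')),120,100,440,320,2.5,'end.png')
crop(dict(np.load('scene.npz')),0,0,640,400,1.25,'end.png')
E
python3 pl.py
```

```text
t 18.6 pos [ 0.3845 -0.3247  0.1681] yaw 18.0 zaxis [-0.206 -0.068 -0.976] F [ 0.4  0.7 -1.4] g 59.800759779096715 0.0 j [-0.74 -0.1   1.89 -0.19  1.47  0.54]
scene 494 [ 0.5065 -0.3393  0.0635] 0.0014 ((505.3839416503906, -338.61859130859375), (44.20951843261719, 39.96950149536133), 17.50458335876465)
top 231 [ 0.5061 -0.3367  0.0641] 0.0022 ((504.59356689453125, -339.67156982421875), (43.18055725097656, 43.612144470214844), 19.992530822753906)
scene broad 53 0.0888 0.0011
scene slim 14 0.1004 0.0072
scene deck 133 0.0719 0.0024
scene slimdeck 144 0.0718 0.0021
top broad 57 0.0895 0.0021
top slim 10 0.1028 0.0022
top deck 162 0.072 0.0026
top slimdeck 283 0.0719 0.0026
```

View pics/end.png

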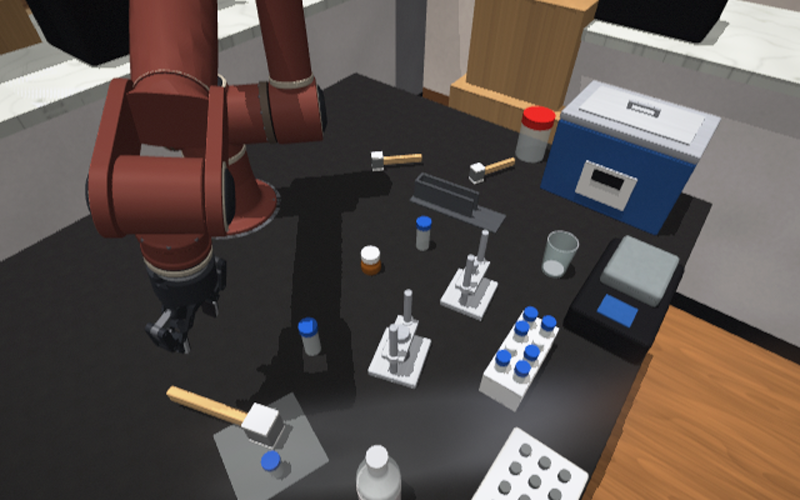

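```bash
python3 -c "
from plant import manip
print(manip.job_done())"
```

```text
the job is handed in; nothing more can be done
None
```

I knocked the broad plunger down in two mallet blows, stood the mallet upright on the grey mat, and handed the job in at about 19 s. The plunger top reads 89 mm in both cameras, the same after each blow. The slim plunger reads unchanged, and in the last picture the other things on the bench look undisturbed.

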